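Pull the fume extractor's inlet flap shut with the hook pole

TASK

Take the hook pole from its stand, lower its hook into the brass ring on the extractor's blue flap and gently pull the flap shut with it until the catch clicks and holds it. Then unhook the pole and lay it back on its stand as it was. Do not push the flap by hand, do not wrench it, and leave the other things where they are.

Things in the scene. Friction and masses are not known exactly. Their poses are not given: they have to be found in the camera images.
- extractor: grey sheet-metal bench fume extractor, fixed, 250 deep (x) x 200 wide x 240 high mm, duct collar on the rear roof to 285. Origin under its centre; front faces its -x, at x=-125. Inner side walls at y=+/-90; apron 62 high in front, above it an opening 130 wide between two jambs 236 high. Top open from the front to x=+50. The blue flap stands in this opening.
- flap (a joint): angle (rad) of the blue flap, 164 wide x 146 high x 6 mm, hinged along its bottom edge: about 0 = upright, shut; larger = leaning away from the robot into the extractor (starts at 0.55 to 0.88, stop 0.95). Friction and a light spring (about 2 N at the ring) let it stay there, but near shut an unlatched flap springs open again by itself.
- catch (a point): nominal place of the sprung roller catch, inside the right jamb, which with a rubber seal (9 N per mm) sits on an adjustable frame: the latched flap angle, -0.10 to +0.10, is found only by feel. Pulled slowly, the force at the ring rises to 8 to 12 N at the roller, drops as the flap snaps past, then rises steeply on the seal some 4 mm on. Over 18 N is rough.
- flap_hinge (a point): middle of the flap's hinge axis, 70 mm above the bench, at x=-100 mm in the extractor's frame. Axes those of the extractor; the hinge axis is y, and a positive angle tips the flap's top towards +x.
- ring (a point): centre of the brass ring eye on the robot side of the flap near its top: inner diameter 20 mm, wire 5 mm. At flap angle 0 it lies 22 mm in front (-x) of and 140 mm above the hinge; it turns with the flap. Its hole faces straight up at flap angle 0.4, and is tipped by the difference at other angles. Axes those of the flap (at angle 0 the extractor's).
- pole: hook pole, loose, 0.13 to 0.21 kg, lying level on its stand. Origin = centre of its wooden handle, its balance point; x to the hook end, z up. Handle 96 (x) x 22 wide x 26 mm high; shaft 12 mm thick from x=-130 to +185; black ball 26 mm at the rear end. At x=+185 a straight steel pin 7 mm thick points down (-z) to 38 mm below the shaft's centre line.
- hook (a point): middle of the pole's hook pin, at (185, 0, -22) mm in the pole's frame; axes those of the pole
- pole_stand: wooden foot 230 x 60 x 12 mm, fixed, with two dark steel forked posts at x=+/-95 mm that carry the pole's shaft in V notches open at the top (44 mm wide, ends 103 mm high). Origin under its centre; x along the pole, hook end at +x. The pole may drop in from a few mm.
- rest (a point): where the pole's origin lies when it rests on its stand: 85.2 mm above the stand's origin; axes those of the stand
- glue: bystander: white glue bottle, 43 mm across, 112 mm tall; origin under its centre
- dye_brown: bystander: brown dye bottle with black cap, 34 mm across, 78 mm tall; origin under its centre
- dye_black: bystander: black dye bottle, 34 mm across, 78 mm tall; origin under its centre
- rivet_tin: bystander: low red tin, 56 mm across, 35 mm tall; origin under its centre
- jar_3: bystander: glass jar with a bamboo lid, 64 mm across, 78 mm tall; origin under its centre
- spool_navy: bystander: navy thread spool, 32 mm across, 42 mm tall; origin under its centre
- spool_beige: bystander: beige thread spool, 34 mm across, 45 mm tall; origin under its centre

How it is judged:
By the outcome, as a careful person would: the job done as asked, in the order asked, and still so for the second after the job is handed in, with the robot touching nothing.
It also fails if it takes over 72 s, if anything falls off the work surface, if the arm or the gripper's body presses on something with over 40 N, if the wrist force passes 120 N, or if a joint passes its speed limit or range.

ROBOT

A 6-joint arm with a two-finger parallel gripper is mounted at the origin on a cart in front of the work surface, level with it; the furniture and walls round the work are solid. World frame = base frame: x ahead of the robot, y to its left, z up, the work surface at z = 0. Lengths are in mm, angles in rad, forces in N, time in s.
With the tool pointing down it reaches from about 275 to 825 mm from the base axis. Payload 5.2 kg.
Tool frame: the origin (TCP) lies at the very end of the fingers, on their centre line; the grasp point (between the pads) lies 19 mm behind it; z points along the fingers, y is the direction in which the jaws open and shut (so a half turn about z gives the same grasp; the last joint's range is limited). The gripper opens to 93 mm and grips with 3 to 60 N. Pads are 15 mm wide; open, the fingers measure 128 mm over their backs; the gripper's body (75 mm by 188 mm) begins 65 mm behind the grasp point.
Start: joints at [1.038, 0.259, 1.535, -0, 1.348, -0.203], TCP at [178.098, 520.371, 218.653] pointing down, gripper open.
Joint ranges: [-3.14, 3.14], [-0.91, 2.08], [0.19, 2.58], [-1.22, 4.36], [0.22, 2.71], [-3.12, 3.12]. Speed limits (rad/s): [2.57, 2.57, 3.14, 3.14, 3.14, 3.14].

INTERFACE

Orientations are given as [roll, pitch, yaw] about the fixed x, y, z axes, in that order (R = Rz(yaw) Ry(pitch) Rx(roll)).
In Python, from bench import robot gives the robot as it stands. The module is installed in compiled form; this text tells all that it offers. Calls block until the motion is done:
- robot.move_ptp(position, orientation): joint-space move of the TCP to a pose.
- robot.move_linear(position, ori=None, speed=150, f_stop=None): straight line of the TCP; ori=None keeps the orientation; speed is the mean speed in mm/s. With f_stop (N) it stops when the force on the tool has changed by that much, and returns True; else False.
- robot.move_j(angles): joint-space move.
- robot.move_gripper(opening): opening from 0.0 (shut) to 1.0 (fully open); the grip force is fixed at half the most; returns when the fingers have stopped.
- robot.sleep(seconds).
- robot.inverse_kinematics(position, orientation): joint angles nearest the present ones, or None.
- robot.get_image(name): name is "scene" or "top" or "wrist"; returns a dict with "img" (400x640x3 uint8, blue, green, red), "fovy" (degrees; the focal length in pixels is half the picture's height over the tangent of half this angle, whatever the lens; pixels are square), "cx", "cy" (the principal point, pixels), "eye" and "orientation" of the camera in the world. Camera axes: x right, y down, z forward; pixel columns grow to the right and rows downward; lengths in mm; the calibration is good to about 2 mm. A picture is of the moment at which its call begins. There is no depth.
A pose or a line that the arm cannot do raises robot.MotionError and nothing moves.
- robot.hand_in(): hands the job in, once; it reports no verdict.
Readings, each from a call of its own:
- robot.current_t(): time.
- robot.current_qpos(): joint angles.
- robot.current_joint_vel(): joint speeds.
- robot.current_joint_efforts(): joint torques, N m.
- robot.current_tcp_pos(): TCP position.
- robot.current_eef_rot(): TCP orientation.
- robot.current_contact_force(): force on the tool from outside, world axes, zero at the start.
- robot.current_ft_torque(): the same for the moment, N m.
- robot.current_gripper_width(): opening from 0.0 (shut) to 1.0 (fully open).
Only numpy, scipy, OpenCV 4.12 (cv2) and the standard library are available. Lean on these libraries where they do the work, as an engineer would, in place of code of your own. Each camera call takes 0.05 s, during which the arm holds its last target.

## Working session

There is one attempt and no reset: what is moved stays moved. The work goes in short steps, each a Python script; the robot and the scene stay as the last script left them, time stands still between calls to the robot, and variables do not carry over. Pictures are saved under pics/ and viewed, and the job is handed in when it is done.

```bash
mkdir -p pics
cat > h.py <<'E'
import numpy as np, cv2
from bench import robot
from scipy.spatial.transform import Rotation as R
def snap(name,fn):
    d=robot.get_image(name); cv2.imwrite('pics/'+fn,d['img'])
    import pickle; pickle.dump(d,open('pics/'+fn+'.pkl','wb')); return d
def load(fn):
    import pickle; return pickle.load(open('pics/'+fn+'.pkl','rb'))
def camR(d):
    o=np.array(d['orientation'],float)
    return o if o.shape==(3,3) else R.from_euler('xyz',o).as_matrix()
def ray(d,u,v):
    f=d['img'].shape[0]/2/np.tan(np.radians(d['fovy'])/2)
    r=camR(d)@np.array([(u-d['cx'])/f,(v-d['cy'])/f,1.]); return np.array(d['eye'],float),r/np.linalg.norm(r)
def onz(d,u,v,z):
    e,r=ray(d,u,v); return e+r*(z-e[2])/r[2]
def proj(d,p):
    f=d['img'].shape[0]/2/np.tan(np.radians(d['fovy'])/2)
    c=camR(d).T@(np.array(p,float)-np.array(d['eye'],float)); return np.array([d['cx']+f*c[0]/c[2],d['cy']+f*c[1]/c[2]])
def tri(obs):
    A=np.zeros((3,3));b=np.zeros(3)
    for d,u,v in obs:
        e,r=ray(d,u,v);P=np.eye(3)-np.outer(r,r);A+=P;b+=P@e
    return np.linalg.solve(A,b)
E
python3 - <<'E'
from h import *
for n in ['scene','top','wrist']:
    d=snap(n,n+'0.png'); print(n,{k:v for k,v in d.items() if k!='img'})
print(robot.current_t(),robot.current_eef_rot())
E
```

```text
scene {'fovy': 48.150115091652054, 'cx': 319.5341141773726, 'cy': 203.368894780252, 'eye': array([181.11165287, 290.99721316, 988.52171604]), 'orientation': array([-2.48346367,  0.01759413, -2.4334795 ])}
top {'fovy': 53.762083434497214, 'cx': 324.852966682684, 'cy': 195.1991904472402, 'eye': array([ 538.28984018, -194.74824384, 1058.64060644]), 'orientation': array([-3.03570912,  0.00475627, -1.56267931])}
wrist {'fovy': 59.46411160739924, 'cx': 318.3444513623294, 'cy': 197.69328451816426, 'eye': array([107.92082295, 544.34424403, 384.47722722]), 'orientation': array([2.87761886e+00, 8.12625899e-04, 1.24132379e+00])}
0.15 [-3.14027013e+00 -2.78011912e-04  2.81179053e+00]
```

View pics/scene0.png

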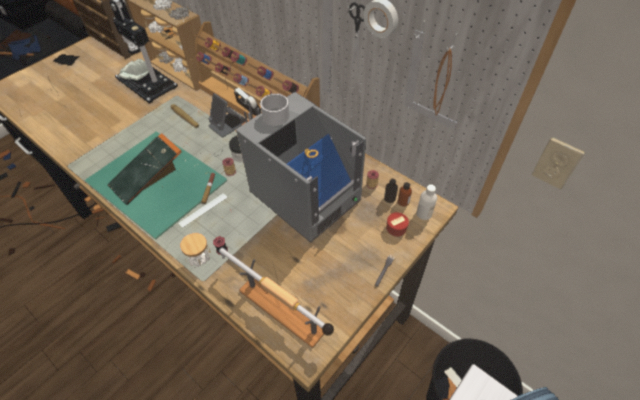

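View pics/top0.png

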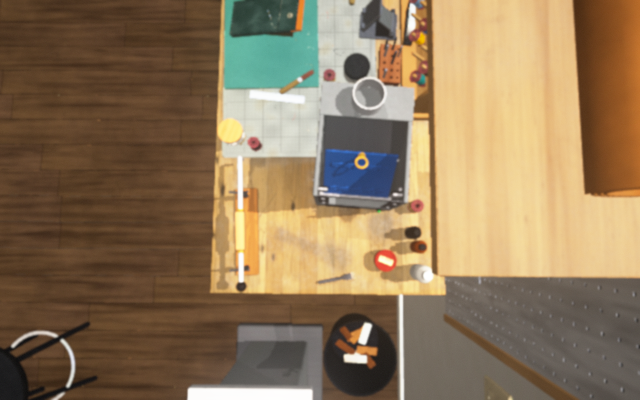

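View pics/wrist0.png

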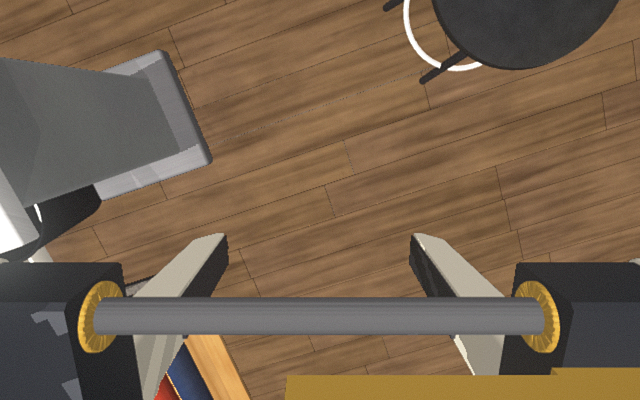

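Run:
```python
from h import *
t=load('top0.png');s=load('scene0.png')
print(proj(t,[0,0,0]),proj(s,[0,0,0]))
for n,u,v,z in [('ball',241,287,85),('tip',240,157,85),('jar',230,131,78),('ring',362,160,180),('spool',254,144,42)]: print(n,onz(t,u,v,z))
cv2.imwrite('pics/tz.png',cv2.resize(t['img'][60:310,200:450],None,fx=3,fy=2.4*1.0,interpolation=cv2.INTER_CUBIC) if 0 else cv2.resize(t['img'][90:300,200:440],None,fx=2.8,fy=2.8,interpolation=cv2.INTER_CUBIC))
cv2.imwrite('pics/sz.png',cv2.resize(s['img'][90:345,175:450],None,fx=2.35,fy=2.35,interpolation=cv2.INTER_CUBIC))
```

```text
[248.04566574 450.73099835] [502.82596615 479.93742439]
ball [416.39294701  12.17857995  85.        ]
tip [736.52869277  24.49020022  85.        ]
jar [805.03263052  53.6341846   78.        ]
ring [ 712.26949171 -273.11094894  180.        ]
spool [780.27768397  -1.61015527  42.        ]
```

View pics/tz.png

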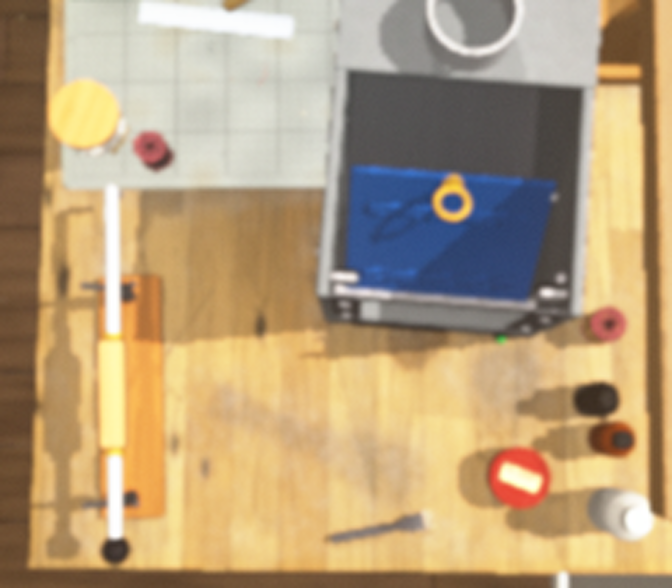

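View pics/sz.png

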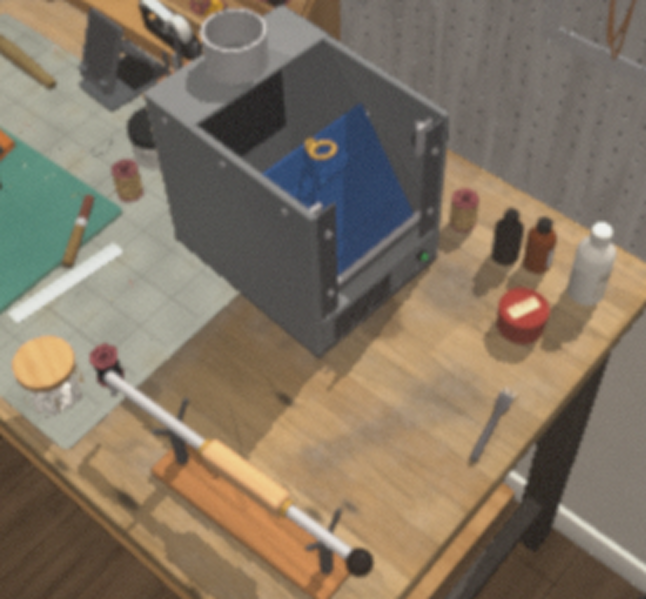

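Run:
```python
from h import *
t=load('top0.png');s=load('scene0.png')
cv2.imwrite('pics/tz2.png',cv2.resize(t['img'][70:220,305:425],None,fx=4,fy=4,interpolation=cv2.INTER_CUBIC))
cv2.imwrite('pics/sz2.png',cv2.resize(s['img'][90:240,230:380],None,fx=4,fy=4,interpolation=cv2.INTER_CUBIC))
def cmask(d,lo,hi,box):
    h=cv2.cvtColor(d['img'],cv2.COLOR_BGR2HSV);m=cv2.inRange(h,lo,hi)
    k=np.zeros_like(m);x0,y0,x1,y1=box;k[y0:y1,x0:x1]=m[y0:y1,x0:x1];return k
for n,d,b in [('t',t,(345,140,380,180)),('s',s,(295,140,325,170))]:
    m=cmask(d,(8,110,110),(30,255,255),b);ys,xs=np.nonzero(m);print(n,len(xs),xs.min(),xs.max(),ys.min(),ys.max(),xs.mean(),ys.mean())
    print(cv2.minEnclosingCircle(np.c_[xs,ys].astype(np.float32)))
# handle and ball
for n,d,b,hb in [('t',t,(230,190,246,270),(232,275,250,295)),('s',s,(255,265,315,315),(315,315,340,340))]:
    m=cmask(d,(8,60,150),(28,200,255),b)
    nn,l,st,c=cv2.connectedComponentsWithStats(m);i=1+st[1:,4].argmax();print(n,st[i],c[i],cv2.minAreaRect(np.argwhere(l==i)[:,::-1].astype(np.float32)))
    g=cv2.inRange(cv2.cvtColor(d['img'],cv2.COLOR_BGR2GRAY),0,45);k=np.zeros_like(g);k[hb[1]:hb[3],hb[0]:hb[2]]=g[hb[1]:hb[3],hb[0]:hb[2]]
    nn,l,st,c=cv2.connectedComponentsWithStats(k);i=1+st[1:,4].argmax();print('ball',st[i],c[i])
```

```text
t 107 355 367 153 168 360.93457943925233 160.79439252336448
((361.48077392578125, 160.63461303710938), 7.784406661987305)
s 50 305 317 149 156 309.92 152.46
((311.0, 151.5), 6.500100135803223)
t [ 230  190   16   80 1058] [236.8610586  230.15689981] ((237.5, 229.5), (79.0, 15.0), 90.0)Traceback (most recent call last):
  File "<stdin>", line 16, in <module>
ValueError: attempt to get argmax of an empty sequence
```

View pics/tz2.png

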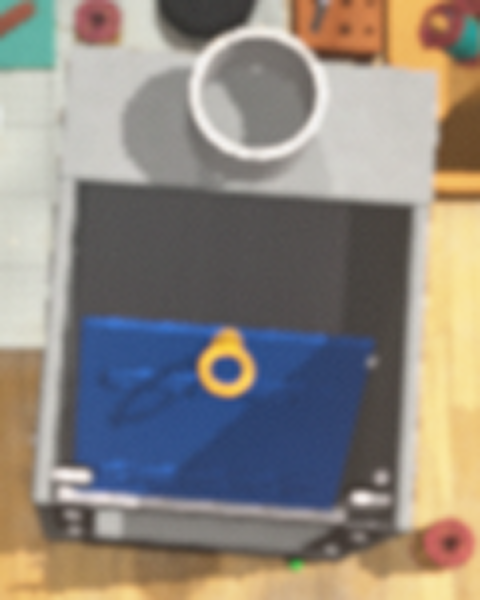

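View pics/sz2.png

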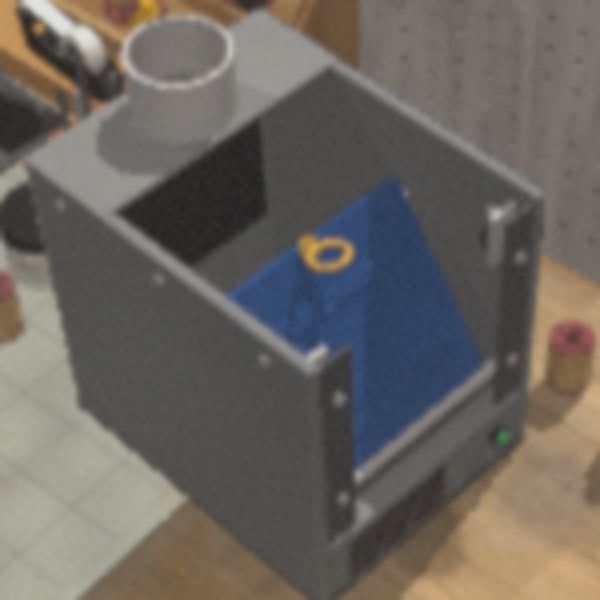

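Run:
```python
from h import *
t=load('top0.png');s=load('scene0.png')
T=lambda x,y:((x+.5)/4-.5+305,(y+.5)/4-.5+70)
S=lambda x,y:((x+.5)/4-.5+230,(y+.5)/4-.5+90)
Z=lambda x,y:((x+.5)/2.8-.5+200,(y+.5)/2.8-.5+90)
SZ=lambda x,y:((x+.5)/2.35-.5+175,(y+.5)/2.35-.5+90)
print('ring',tri([(t,*T(227,370)),(s,*S(331,254))]))
for n,p in dict(rl=(72,50),fl=(38,502),rr=(437,72),fr=(410,530),roofL=(78,182),roofR=(413,204)).items(): print(n,'top',onz(t,*T(*p),240))
for n,p in dict(fl=(312,376),fr=(541,193),rl=(32,165),rr=(262,12),roofL=(118,211),roofR=(333,68)).items(): print(n,'scn',onz(s,*S(*p),240))
print('hinge-edge', onz(t,*T(60,493),73),onz(t,*T(340,512),73))
for n,a,b in [('ball',(115,549),(359,561)),('h+',(112,336),(207,452)),('h-',(112,452),(284,500))]:
    print(n,tri([(t,*Z(*a)),(s,*SZ(*b))]),onz(t,*Z(*a),85.2),onz(s,*SZ(*b),85.2))
print('tip',onz(t,*Z(112,186),88))
```

```text
ring [ 703.47157758 -270.25089373  198.83650507]
rl top [ 869.94896854 -183.36698441  240.        ]
fl top [ 625.24759494 -167.75915902  240.        ]
rr top [ 858.91664512 -379.34531098  240.        ]
fr top [ 612.07437765 -361.44238126  240.        ]
roofL top [ 796.97496385 -187.20206667  240.        ]
roofR top [ 786.12879865 -365.45480489  240.        ]
fl scn [ 623.14667259 -164.89046347  240.        ]
fr scn [ 612.72038238 -358.59019489  240.        ]
rl scn [ 865.08750903 -181.75212087  240.        ]
rr scn [ 855.00751471 -377.51875115  240.        ]
roofL scn [ 796.51278678 -187.22772874  240.        ]
roofR scn [ 782.49352742 -365.09324943  240.        ]
hinge-edge [ 648.78009993 -176.0195166    73.        ] [ 638.12161037 -351.74786091   73.        ]
ball [419.15478185  12.42912588  85.95909321] [419.38617747  12.83379563  85.2       ] [419.02616252  11.9578429   85.2       ]
h+ [603.54437837  21.64189269  79.71143955] [604.08064924  21.15323472  85.2       ] [600.00814821  22.65344692  85.2       ]
h- [503.91063358  15.546202    99.47381603] [502.55778025  18.00988761  85.2       ] [509.97928388  11.73263243  85.2       ]
tip [738.18243381  24.6901302   88.        ]
```

Run:
```python
from h import *
np.set_printoptions(precision=3,suppress=True)
for y0 in (0,np.pi):
  for p,y in [([553,18.3,200],.038),([553,18.3,66],.038),([516,-258,260],-.067),([516,-258,200],-.067),([400,-250,215],-.067)]:
    q=robot.inverse_kinematics(p,[np.pi,0,(y+y0+np.pi)%(2*np.pi)-np.pi]);print(y0,p,q)
```

```text
0 [553, 18.3, 200] [-0.169  0.278  1.556 -0.     1.308  1.364]
0 [553, 18.3, 66] [-0.169  0.412  1.722 -0.     1.007  1.364]
0 [516, -258, 260] [-0.657  0.284  1.4   -0.     1.458  0.981]
0 [516, -258, 200] [-0.657  0.319  1.498 -0.     1.325  0.981]
0 [400, -250, 215] [-0.796  0.119  1.719 -0.     1.304  0.842]
3.141592653589793 [553, 18.3, 200] [-0.169  0.278  1.556  0.     1.308 -1.777]
3.141592653589793 [553, 18.3, 66] [-0.169  0.412  1.722  0.     1.007 -1.777]
3.141592653589793 [516, -258, 260] [-0.657  0.284  1.4    0.     1.458 -2.161]
3.141592653589793 [516, -258, 200] [-0.657  0.319  1.498  0.     1.325 -2.161]
3.141592653589793 [400, -250, 215] [-0.796  0.119  1.719  0.     1.304 -2.3  ]
```

Run:
```python
from h import *
robot.move_ptp([553,18.3,190],[np.pi,0,.038])
d=snap('wrist','w1.png'); print(d['eye'],robot.current_t())
for p in [(505,16.5,85),(601,20.1,85),(738,25.4,85)]: print(proj(d,p))
```

```text
[623.63132681  22.66942715 356.62389412] 2.4417
[320.40175398 249.90681182]
[320.89011195 133.68098767]
[321.52499535 -75.67071224]
```

View pics/w1.png

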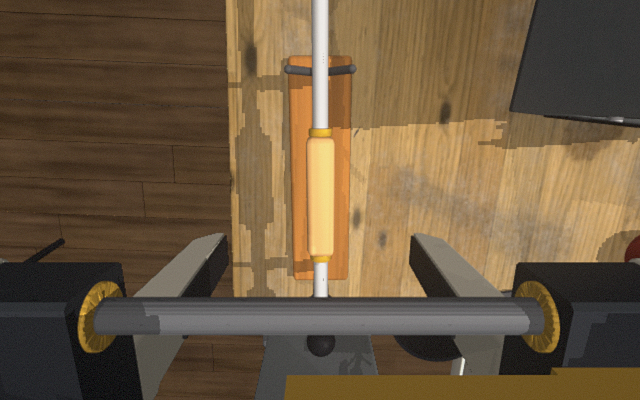

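Run:
```python
from h import *
d=load('w1.png')
for u,v,z in [(320,256,98),(320,136,98),(320,136,85),(320,256,85),(320,263,91),(320,128,91),(319.5,20,91),(320,69,103),(320,345,85)]: print(u,v,z,onz(d,u,v,z))
```

```text
320 256 98 [505.3993666   16.89890821  98.        ]
320 136 98 [600.38690185  20.80272779  98.        ]
320 136 85 [599.21849657  20.7088962   85.        ]
320 256 85 [499.45631371  16.60884705  85.        ]
320 263 91 [495.92025795  16.48466551  91.        ]
320 128 91 [605.65131038  20.99441756  91.        ]
319.5 20 91 [678.93051575  24.35182398  91.        ]
320 69 103 [646.01084279  22.6954111  103.        ]
320 345 85 [411.98357352  13.01387224  85.        ]
```

Run:
```python
from h import *
o=[np.pi,0,.040]
print(robot.move_linear([552.8,18.8,66],ori=o,speed=120,f_stop=8), robot.current_tcp_pos())
f0=robot.current_contact_force()
robot.move_gripper(0.0)
print(robot.current_gripper_width()*93,f0,robot.current_contact_force())
robot.move_linear([552.8,18.8,140],speed=100)
robot.sleep(.2)
print(robot.current_contact_force(),robot.current_ft_torque(),robot.current_t(),robot.current_tcp_pos(),robot.current_eef_rot())
for n in ('wrist','top','scene'): snap(n,n[0]+'2.png')
```

```text
False [553.42662556  18.7215143   66.70963208]
22.025176717374286 [-0.32652742  1.11539237  0.96420363] [ 0.51323709 -4.85632097 -0.70323658]
[ 0.45084935  0.51975956 -2.04714836] [-0.00039855  0.12620056 -0.00273531] 5.8167 [552.33505879  18.89248825 139.22150027] [-3.14119128e+00  1.48185829e-03  3.99176218e-02]
```

View pics/w2.png

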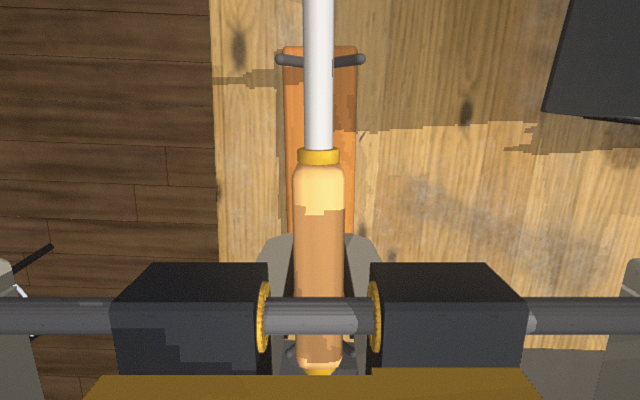

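View pics/s2.png

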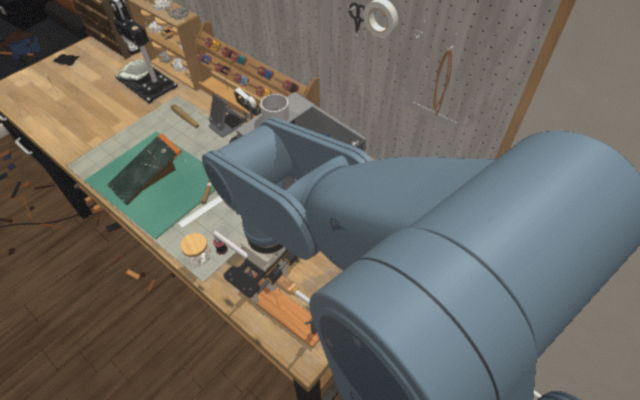

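Run:
```python
from h import *
robot.move_linear([552.8,18.8,295],speed=200)
robot.move_linear([517.9,-257.6,295],ori=[np.pi,0,-.067],speed=220)
robot.move_linear([517.9,-257.6,237],speed=120)
robot.sleep(.2)
print(robot.current_t(),robot.current_tcp_pos(),robot.current_eef_rot(),robot.current_contact_force())
for n in ('wrist','top','scene'): snap(n,n[0]+'3.png')
t=load('t3.png')
cv2.imwrite('pics/t3z.png',cv2.resize(t['img'][90:220,305:425],None,fx=4,fy=4,interpolation=cv2.INTER_CUBIC))
```

```text
9.1417 [ 518.39170761 -257.89808062  238.10923983] [ 3.14048229e+00 -1.69071091e-03 -6.69268388e-02] [-0.23620377  0.70372495 -1.49998564]
```

View pics/w3.png

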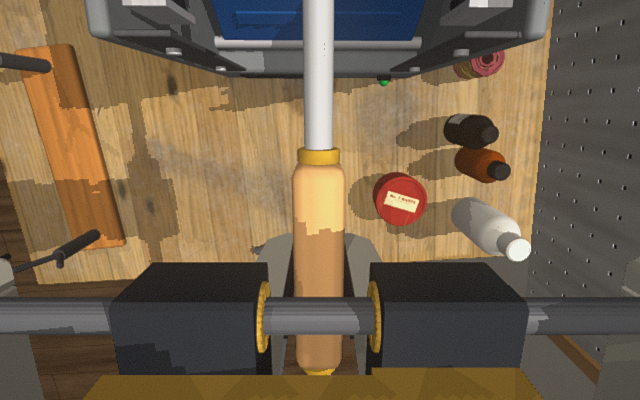

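View pics/t3z.png

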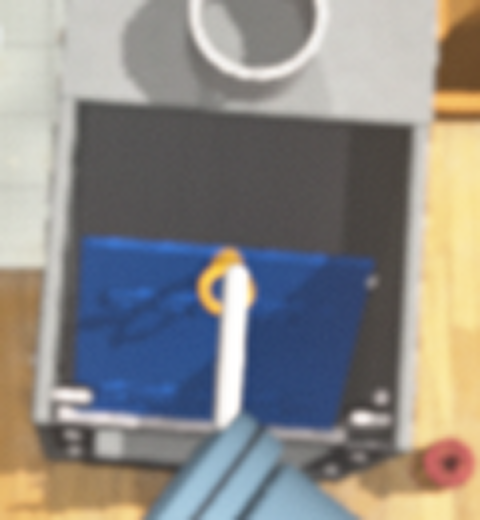

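View pics/s3.png

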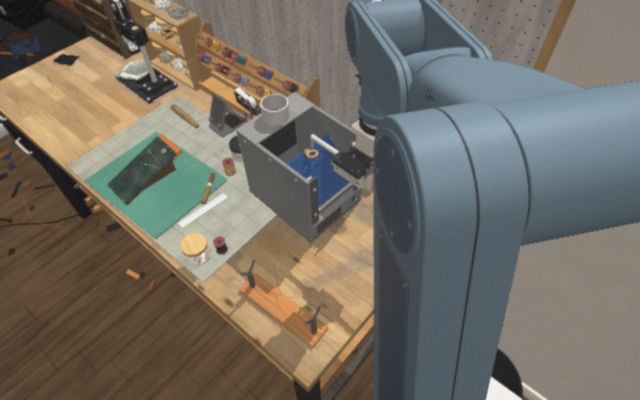

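Run:
```python
from h import *
t=load('t3.png');s=load('s3.png')
cv2.imwrite('pics/s3z.png',cv2.resize(s['img'][120:190,280:380],None,fx=7,fy=7,interpolation=cv2.INTER_CUBIC))
T=lambda x,y:((x+.5)/4-.5+305,(y+.5)/4-.5+90)
print('end',onz(t,*T(237,263),257))
print('mid',onz(t,*T(228,400),257))
print('ring',onz(t,*T(227,288),198))
# predicted
p=np.array([518.4,-257.9,257.1]);c=np.array([np.cos(-.067),np.sin(-.067),0])
for x in (60,191): print('pred',p+c*x,(proj(t,p+c*x)-[305,90])*4+1.5,(proj(s,p+c*x)-[280,120])*7+3)
print('pin bottom',(proj(s,p+c*185-[0,0,38])-[280,120])*7+3,'ring',(proj(s,[702.5,-270,197.5])-[280,120])*7+3)
```

```text
end [ 706.74461934 -270.13035651  257.        ]
mid [ 635.49421122 -265.36440964  257.        ]
ring [ 705.04476058 -270.11663471  198.        ]
pred [ 578.26538037 -261.91699304  257.1       ] [221.4158598  511.89363499] [503.23405933 302.62583109]
pred [ 708.97146085 -270.68742786  257.1       ] [238.08780707 258.72397823] [211.80995582 104.71541419]
pin bottom [227.94638991 194.09234933] ring [230.35037696 239.13102798]
```

View pics/s3z.png

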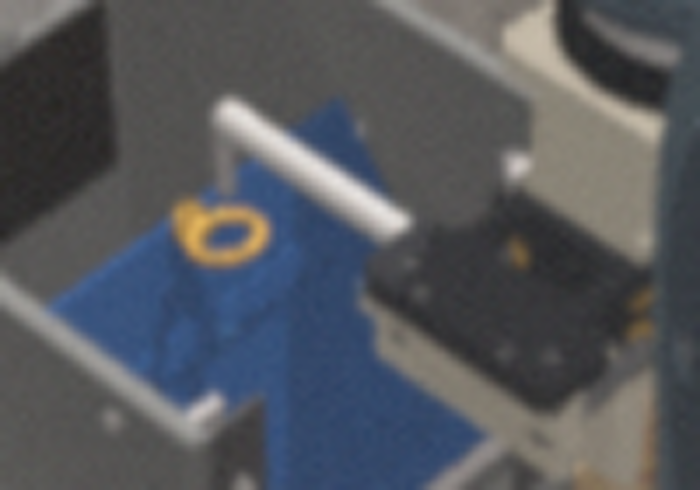

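Run:
```python
from h import *
print(robot.move_linear([518.8,-257.5,200.5],speed=35,f_stop=3))
robot.sleep(.15)
print(robot.current_t(),robot.current_tcp_pos(),robot.current_contact_force())
t=snap('top','t4.png');s=snap('scene','s4.png')
a=cv2.resize(t['img'][120:190,315:405],None,fx=5,fy=5,interpolation=cv2.INTER_CUBIC)
b=cv2.resize(s['img'][120:190,270:335],None,fx=5,fy=5,interpolation=cv2.INTER_CUBIC)
cv2.imwrite('pics/c4.png',np.hstack([a,b]))
```

```text
False
10.6333 [ 518.93534437 -257.55295196  200.77099488] [ 1.15804056e-03 -4.21506981e-03 -1.69316909e+00]
```

View pics/c4.png

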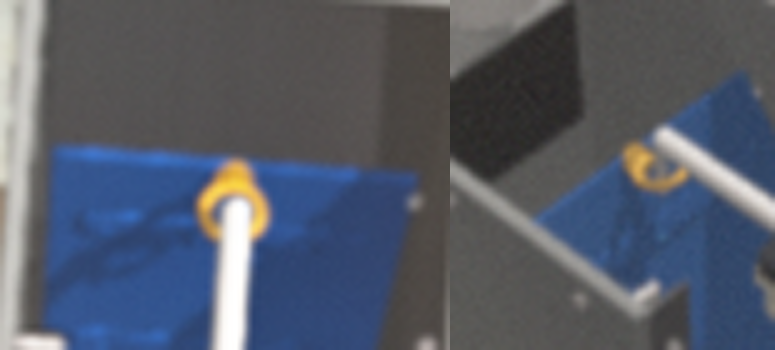

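```bash
cat >> h.py <<'E'
A0=0.612; T0=np.array([518.8,-257.5,200.5]); YAW=-.067; EX=np.array([np.cos(YAW),np.sin(YAW),0])
def rr(a): return np.array([-22*np.cos(a)+140*np.sin(a),140*np.cos(a)+22*np.sin(a)])
def tcp(a,off=-6.0):
    d=rr(a)-rr(A0); return T0+EX*(d[0]+off)+np.array([0,0,d[1]])
def fpull():
    return float(np.array(robot.current_contact_force())@EX)
E
python3 - <<'E'
from h import *
print(fpull())
for a in (.6,.5,.4,.3,.22):
    st=robot.move_linear(tcp(a),speed=35,f_stop=8); print(a,st,fpull(),robot.current_contact_force(),robot.current_tcp_pos(),robot.current_t())
    if st: break
t=snap('top','t5.png');s=snap('scene','s5.png')
a=cv2.resize(t['img'][120:230,315:405],None,fx=4,fy=4,interpolation=cv2.INTER_CUBIC)
b=cv2.resize(s['img'][120:230,270:365],None,fx=4,fy=4,interpolation=cv2.INTER_CUBIC)
cv2.imwrite('pics/c5.png',np.hstack([a,b]))
E
```

```text
-0.10737047753814229
0.6 False 0.2915060186407448 [ 0.31058581  0.27457761 -2.09792415] [ 511.01288067 -257.02275203  201.44585386] 11.1
0.5 False -0.7632915545571373 [-0.72509468  0.59482915 -1.69264292] [ 497.98124572 -256.15094476  206.87333283] 11.6583
0.4 False 0.36480914593981223 [ 0.41580909  0.74782814 -1.98367541] [ 484.50855971 -255.27426491  210.96979517] 12.2167
0.3 False 1.4240123664650337 [ 1.43211725  0.07306512 -0.88548912] [ 470.58039796 -254.30767624  213.67123739] 12.775
0.22 False 0.7314470873804132 [ 0.72644794 -0.09901513 -1.55883614] [ 459.29130807 -253.53448259  214.8008305 ] 13.25
```

View pics/c5.png

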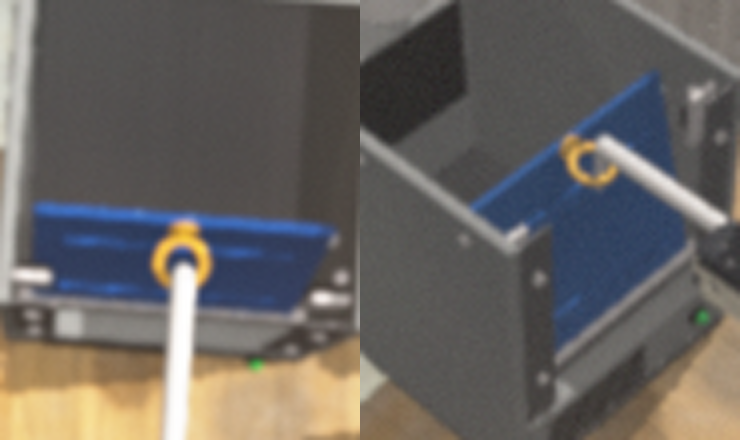

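```bash
cat > pull.py <<'E'
from h import *
log=[];base=fpull();peak=0;dropped=False;a=.22;low=99
def rd(n=4):
    v=[]
    for _ in range(n): robot.sleep(.02); v.append(fpull())
    return np.mean(v)
t0=robot.current_t();why='end'
while a>-.16:
    a-= (.0035 if peak>5 else .007)
    st=robot.move_linear(tcp(a),speed=12,f_stop=6)
    f=rd(); log.append((round(a,4),round(f,2)))
    peak=max(peak,f)
    if peak>6 and f<peak-4: dropped=True
    if dropped: low=min(low,f)
    if f>14: why='hi';break
    if dropped and f>low+4 and f>5: why='seal';break
    if robot.current_t()-t0>28: why='time';break
print(why,peak,low,a,robot.current_t(),robot.current_tcp_pos(),robot.current_contact_force()); print(log)
E
python3 pull.py
```

```text
seal 9.186994210415007 2.033777724383021 0.030999999999999837 24.1167 [ 433.64772333 -251.85377616  213.98488179] [ 6.71559488 -0.78849689 -5.44955894]
[(0.213, np.float64(1.38)), (0.206, np.float64(1.35)), (0.199, np.float64(1.31)), (0.192, np.float64(1.42)), (0.185, np.float64(1.13)), (0.178, np.float64(1.21)), (0.171, np.float64(1.38)), (0.164, np.float64(1.44)), (0.157, np.float64(1.15)), (0.15, np.float64(1.26)), (0.143, np.float64(2.02)), (0.136, np.float64(1.79)), (0.129, np.float64(1.89)), (0.122, np.float64(1.78)), (0.115, np.float64(1.51)), (0.108, np.float64(2.03)), (0.101, np.float64(1.83)), (0.094, np.float64(1.81)), (0.087, np.float64(3.75)), (0.08, np.float64(6.6)), (0.0765, np.float64(7.33)), (0.073, np.float64(8.98)), (0.0695, np.float64(9.19)), (0.066, np.float64(8.68)), (0.0625, np.float64(7.42)), (0.059, np.float64(6.15)), (0.0555, np.float64(5.18)), (0.052, np.float64(4.14)), (0.0485, np.float64(2.57)), (0.045, np.float64(2.03)), (0.0415, np.float64(3.86)), (0.038, np.float64(5.03)), (0.0345, np.float64(5.96)), (0.031, np.float64(6.94))]
```

Run:
```python
from h import *
a=.031;log=[]
def rd(n=4):
    v=[]
    for _ in range(n): robot.sleep(.02); v.append(fpull())
    return np.mean(v)
for _ in range(6):
    a-=.0035; robot.move_linear(tcp(a),speed=12,f_stop=5); f=rd(); log.append((round(a,4),round(f,2)))
    if f>10.5: break
print(log)
# back off in steps, see force
log=[]
for da in (.007,.014,.021,.028,.035,.042,.056,.07):
    robot.move_linear(tcp(a+da),speed=15,f_stop=12); log.append((round(a+da,4),round(rd(3),2)))
print(log,robot.current_t(),robot.current_contact_force())
t=snap('top','t6.png');s=snap('scene','s6.png')
x=cv2.resize(t['img'][120:230,315:405],None,fx=4,fy=4,interpolation=cv2.INTER_CUBIC)
b=cv2.resize(s['img'][120:230,270:365],None,fx=4,fy=4,interpolation=cv2.INTER_CUBIC)
cv2.imwrite('pics/c6.png',np.hstack([x,b]))
```

```text
[(0.0275, np.float64(7.99)), (0.024, np.float64(9.34)), (0.0205, np.float64(9.65)), (0.017, np.float64(11.17))]
[(0.024, np.float64(8.32)), (0.031, np.float64(5.57)), (0.038, np.float64(2.41)), (0.045, np.float64(0.15)), (0.052, np.float64(0.02)), (0.059, np.float64(-0.0)), (0.073, np.float64(-0.12)), (0.087, np.float64(-0.15))] 27.85 [ 0.50082023 -0.768586   -1.88624577]
```

View pics/c6.png

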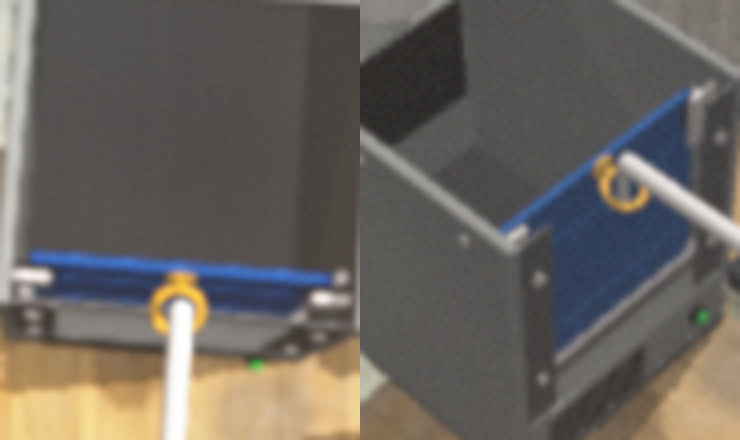

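Run:
```python
from h import *
p=tcp(.087);print(p)
st=robot.move_linear([p[0],p[1],p[2]+35],speed=45,f_stop=3);print(st,robot.current_contact_force())
if not st:
    robot.move_linear([p[0],p[1],295],speed=150)
robot.sleep(.1)
print(robot.current_t(),robot.current_tcp_pos(),robot.current_contact_force())
t=snap('top','t7.png');s=snap('scene','s7.png')
x=cv2.resize(t['img'][120:230,315:405],None,fx=4,fy=4,interpolation=cv2.INTER_CUBIC)
b=cv2.resize(s['img'][120:230,270:365],None,fx=4,fy=4,interpolation=cv2.INTER_CUBIC)
cv2.imwrite('pics/c7.png',np.hstack([x,b]))
```

```text
[ 440.79947635 -252.26613096  214.65287689]
False [-0.82224698 -0.14902291 -1.51830674]
29.425 [ 440.25765751 -251.81066098  293.58861539] [-0.03123028  0.33734441 -1.52114214]
```

View pics/c7.png

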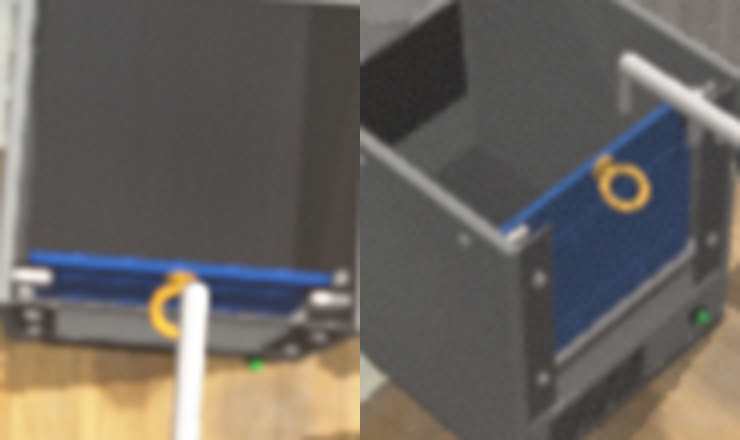

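Run:
```python
from h import *
robot.move_linear([552.8,18.8,295],ori=[np.pi,0,.040],speed=220)
robot.move_linear([552.8,18.8,140],speed=150)
robot.sleep(.2)
w=snap('wrist','w8.png');print(robot.current_t(),robot.current_tcp_pos(),robot.current_eef_rot())
cv2.imwrite('pics/c8.png',np.hstack([load('w2.png')['img'][:,200:440],w['img'][:,200:440]]))
t=snap('top','t8.png'); t2=load('t2.png')
x=cv2.resize(t['img'][140:300,215:275],None,fx=3.5,fy=3.5,interpolation=cv2.INTER_CUBIC)
y=cv2.resize(t2['img'][140:300,215:275],None,fx=3.5,fy=3.5,interpolation=cv2.INTER_CUBIC)
cv2.imwrite('pics/d8.png',np.hstack([y,x]))
```

```text
32.4417 [553.20074467  18.74793642 140.70836551] [ 3.14130660e+00 -1.33892494e-03  4.00203006e-02]
```

View pics/c8.png

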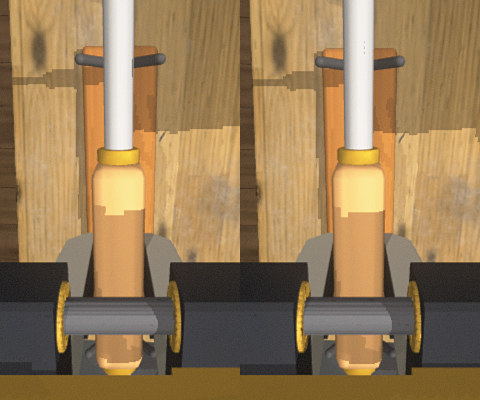

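View pics/d8.png

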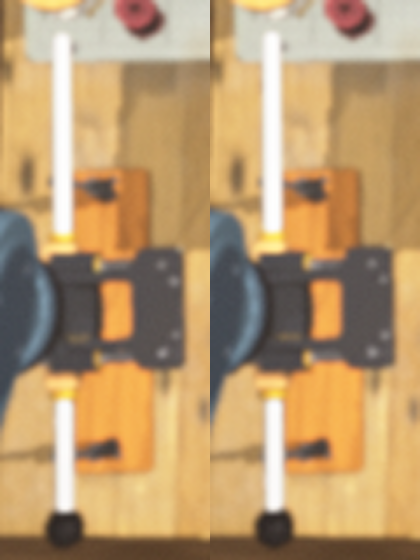

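Run:
```python
from h import *
robot.move_linear([552.8,18.8,80],speed=80)
st=robot.move_linear([552.8,18.8,66],speed=25,f_stop=3);robot.sleep(.1)
print(st,robot.current_tcp_pos(),robot.current_contact_force())
robot.move_gripper(1.0);robot.sleep(.2)
print(robot.current_gripper_width(),robot.current_contact_force())
robot.move_linear([552.8,18.8,190],speed=100)
snap('wrist','w9.png')
robot.move_ptp([300,350,300],[np.pi,0,2.0]); robot.sleep(.3)
snap('top','t9.png');snap('scene','s9.png');print(robot.current_t(),robot.current_contact_force())
cv2.imwrite('pics/t9z.png',cv2.resize(load('t9.png')['img'][90:300,200:440],None,fx=2.8,fy=2.8,interpolation=cv2.INTER_CUBIC))
d=cv2.absdiff(load('t9.png')['img'],load('top0.png')['img']).max(2);cv2.imwrite('pics/diff.png',cv2.convertScaleAbs(d,alpha=3))
```

```text
True [552.64163822  18.24444744  66.52528914] [ 2.79154034 -3.68132261 -0.19885848]
1.0021593232995605 [0.87846586 0.31405739 0.37052974]
38.8333 [ 0.87223071  0.05219399 -0.35097054]
```

View pics/t9z.png

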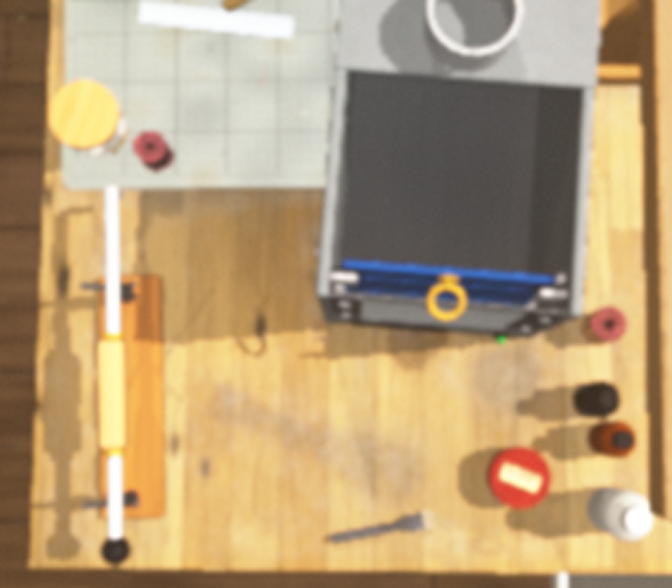

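View pics/s9.png

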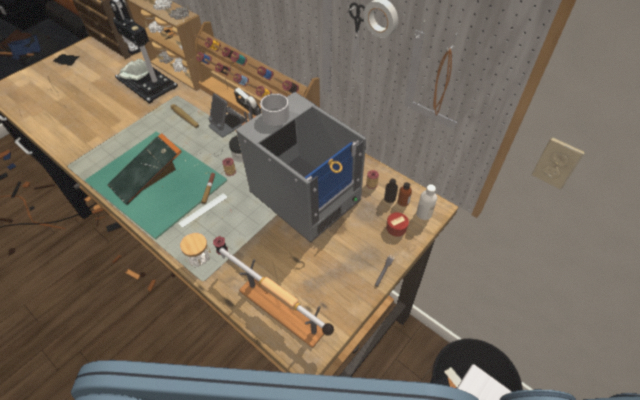

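View pics/diff.png

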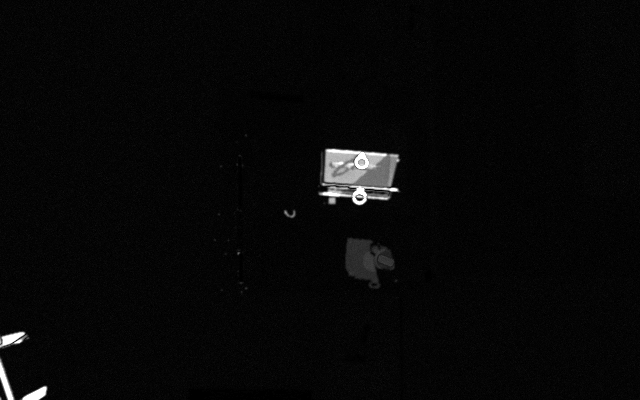

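View pics/w9.png

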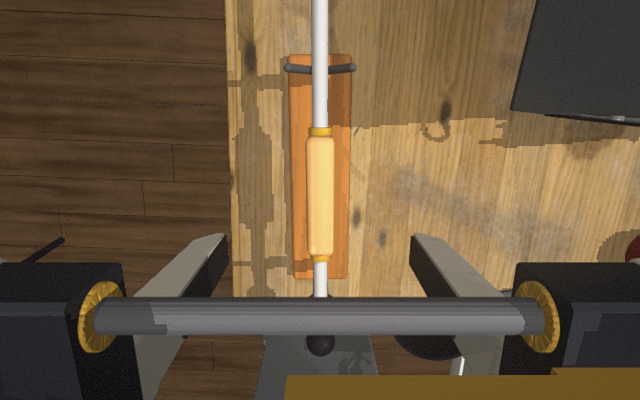

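```bash
python3 -c "
from bench import robot
print(robot.hand_in(),robot.current_t())"
```

```text
the job is handed in; nothing more can be done
the job is handed in; nothing more can be done
```

The flap is shut and held by its catch, the pole is back on its stand, and I handed the job in at about 39 s of the 72 s allowed.

- **Pull:** I lowered the hook into the ring without contact and pulled along the flap's arc. The force rose to 9.2 N at the roller and dropped to 2.0 N as it snapped past. I then pulled on to 11.2 N against the seal; the limit for rough handling is 18 N. The rise on the seal measured nearer 2 N/mm than the 9 N/mm stated, which I put down to give in the arm.
- **Catch:** When I backed off, the force fell to zero and the flap stayed put. It was still shut in the pictures taken after unhooking and at the end.
- **Pole:** It did not slip in the grip. The final top and wrist pictures show it in both forks with no visible offset from where it started.
- **Other things:** Comparing the top views before and after, only the flap, shadows and the parked arm differ, so nothing else was moved.
- **Force reading:** While lowering the pole, the force stop triggered at 3 N just as it seated. A few newtons of sideways grip force showed there and vanished when the fingers opened. No check failed.

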